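# Move the lacquered pendulum disc with the spatula

### The job

Take the red-handled spatula from its slotted-peg rest, slide its blade under the freshly lacquered brass disc on the drying rack, lift the disc off and set it gently down, centred, on the two green rails of the cradle. Then draw the blade out and lay the spatula back in both slots of its rest, as it lay before. The lacquer is fresh, so never touch the disc with the gripper or arm or let it fall, and do not disturb the ivory cup or the pewter counterweight.

Things in the scene. Friction and masses are not known exactly. Their poses are not given: they have to be found in the camera images.
- disc: Brass disc, 76 mm in diameter, 4 mm thick, about 120 g, lying flat and loose across the two rails of the drying rack, within about 5 mm of its middle. Origin: centre of its underside; z up.
- drying_rack: Fixed rack: black base 100 x 96 mm, 8 mm high, with two bare steel rails along its x axis, each 90 mm long, 10 mm wide, tops 28 mm above the desk, 56 mm free between them: so under the disc a tunnel 56 mm wide, from 8 to 28 mm above the desk, open at both x ends. Origin: centre of the underside, on the desk; +x points away from the robot, give or take its yaw.
- cradle: Fixed wooden cradle: base 110 x 110 mm, 10 mm high, with two green-topped rails along its x axis, each 90 mm long, 12 mm wide, tops 50 mm above the desk, 56 mm free between them, open at both x ends. Origin: centre of the underside, on the desk; +x points away from the robot, give or take its yaw.
- cradle_seat (a point): Point on the cradle midway between and level with the tops of its green rails (50 mm above its origin): where the centre of the disc's underside belongs. Axes as the cradle's.
- spatula: Loose cranked spatula, 150 g, balancing about 20 mm ahead of its origin, the centre of the red handle; x along the handle to the blade, z up. Handle: straight bar 18 mm wide (y), 22 mm high, from x = -60 to +51 mm; grasp it across y at the origin, between the pegs. An 8 mm neck leads down from its front to the blade. It starts lying in both slots of the rest, blade pointing away from the robot.
- spatula_blade (a point): Point on the blade's upper face where the disc's centre should sit: 125 mm ahead of and 29 mm below the spatula's origin. Blade: flat steel, 2 mm thick, parallel to the handle, 42 mm wide (34 mm over the last 12 mm), from 72 to 170 mm ahead of the spatula's origin.
- spatula_rest: Fixed dark wooden rest: base 12 mm high, 75 mm wide, from x = -204 to -54 mm, with two slotted pegs at x = -173 and -85 mm, each 10 mm thick along x, 50 mm wide, 64 mm high; slots 28 mm wide, their floors 49 mm above the desk. Origin: on the desk, beneath the place of the blade point. x runs along the slots, away from the robot.
- rest_place (a point): Point of the rest where the centre of the spatula's handle belongs when it lies in both slots: 125 mm behind and 60 mm above the rest's origin. Axes as the rest's.
- bell_cup: Bystander: ivory plastic cup, 64 mm across, 42 mm high, loose on the desk. Origin: centre of its underside.
- counterweight: Bystander: pewter counterweight, 44 mm across, 44 mm high, loose on the desk. Origin: centre of its underside.
Mind the look-alikes: they are no part of the job. Several things look just like the drying_rack: the one meant starts farthest from the robot's base. Leave any purple look-alike of the cradle alone.

How it is judged (in metres and radians):
On the way, in this order (a step that is already met when the one before it is completed fails the run):
1. the disc is lifted off the drying rack on the spatula: its underside more than 10 mm above the rack's rails, carried by the spatula (z of disc in the frame of drying_rack above 0.038 m and contact force between spatula and disc above 0.2 N), for 0.2 s.
2. the disc lies flat and centred on the cradle's rails, no longer touched by the spatula (horizontal distance between disc and cradle_seat below 0.012 m and z of disc in the frame of cradle_seat between -0.003 and 0.004 m and angle between disc's own z axis and vertical below 0.08 rad and contact force between spatula and disc below 0.02 N), for 0.2 s.
At the end, for the whole second after the job is handed in: The disc rests flat on the cradle's rails, centred within 12 mm, untouched by the spatula; the spatula lies level in both slots of its rest, blade pointing as at first, handle centre within 20 mm of its place and 5 mm in height; both at rest (all of step 2 and linear speed of each of disc, spatula below 0.02 m/s and horizontal distance between spatula and rest_place below 0.02 m and z of spatula in the frame of rest_place between -0.005 and 0.005 m and y of spatula_blade in the frame of rest_place between -0.025 and 0.025 m and x of spatula_blade in the frame of rest_place above 0.09 m and angle between spatula's own z axis and vertical below 0.12 rad).
It fails at once if the gripper or arm touches the disc (over 0.3 N) (contact force between any of the fingers, the arm and disc above 0.3 N).
It fails at once if the disc falls: it moves faster than 0.45 m/s while off the spatula (a drop of about 10 mm) (linear speed of disc above 0.45 m/s and contact force between spatula and disc below 0.01 N).
It fails at once if the disc tips more than 0.5 rad (angle between disc's own z axis and vertical above 0.5 rad).
It fails at once if the bell cup or the counterweight is moved more than 15 mm (distance of any of bell_cup, counterweight from where it was at the start of the episode above 0.015 m).
It also fails if it takes over 64 s, if anything falls off the work surface, if the arm or the gripper's body presses on something with over 40 N, if the wrist force passes 120 N, or if a joint passes its speed limit or range.

### The arm

A 6-joint arm with a two-finger parallel gripper is mounted at the origin on the work surface. World frame = base frame: x ahead of the robot, y to its left, z up, the work surface at z = 0. Lengths are in mm, angles in rad, forces in N, time in s.
With the tool pointing down it reaches from about 275 to 1000 mm from the base axis. Payload 8.4 kg.
Tool frame: the origin (TCP) lies midway between the tips of the shut fingers; the grasp point (between the pads) lies 19 mm behind it (r.grip_point_offset is the distance from the TCP to the grasp point, in mm); z points along the fingers, y is the line along which they close (so a half turn about z gives the same grasp; the last joint's range is limited). The gripper opens to 85 mm and grips with 20 to 120 N. Pads are 22 mm wide; open, the fingers measure 114 mm over their backs; the gripper's body (76 mm by 85 mm) begins 54 mm behind the grasp point. The pads swing forward as they close: fully open they stand 13 mm farther back than shut.
Start: joints at [1.202, 0.353, 1.633, -0, 1.155, -0.002], TCP at [224.143, 583.428, 231.281] pointing down, gripper open.
Joint ranges: [-2.63, 2.63], [-0.92, 2.1], [0.06, 2.66], [-1.3, 4.44], [0, 2.69], [-3.02, 3.02]. Speed limits (rad/s): [2.22, 2.22, 2.79, 3.14, 3.14, 3.14].

### API

Orientations are given as [roll, pitch, yaw] about the fixed x, y, z axes, in that order (R = Rz(yaw) Ry(pitch) Rx(roll)).
In Python, from rig import r gives the robot as it stands. The module is installed in compiled form; this text tells all that it offers.
- The arm moves only by the shell command python3 -m creep 'ROWS' [FORCE]. ROWS is text: rows parted by semicolons, each of 7 numbers parted by spaces: the turn, a rotation vector about the tool's x, y, z in degrees, then the shift along the tool's x, y, z in m, then the closure in counts, from 0 (fully open) to 255 (shut). A call has 1 to 8 rows; each row is the pose to reach, as a shift and turn from the pose commanded when the call began, along the tool's axes at that moment; what a row does not reach only later rows make up. A row lasts 1/8 s, in which the tool goes at most 62.5 mm and 10.7 degrees, less where a joint would pass 70% of its speed; a pose out of reach is approached as far as the arm can. A call with a gripper value outside its range is refused whole. The fingers move at their own pace and stop on an object; FORCE is the grip in N (left out, the last holds). Time passes only in rows, so rows that repeat a pose let the fingers close. It gives the time, the measured TCP pose, the force, the opening and the grip force at its end, in the units of the state.
- r.sense(): the state, without advancing time (a new reading comes with each control period).
- r.grab_frame(name): name is "scene" or "top" or "wrist"; returns a dict with "img" (480x640x3 uint8, red, green, blue), "range_z" (480x640 float32, mm along the optical axis (not along the pixel's ray), 0 where there is no reading), "K" (3x3 intrinsics, pixels), "D" ([k1, k2, p1, p2, k3] as OpenCV has them; the pictures are not rectified), "world_from_camera" (4x4, takes a point from camera to world coordinates). Camera axes: x right, y up, looking along -z (the intrinsics and any distortion apply to the point x, -y, -z); pixel columns grow to the right and rows downward; lengths in mm; the calibration is good to about 2 mm. A picture is of the moment at which its call begins.
- r.sign_off(): hands the job in; it is judged then, once.
The state is a dict: "clock": time; "qpos": joint angles; "qvel": joint speeds; "joint_efforts": joint torques, N m; "eef_pos": TCP position; "tcp_rot": TCP orientation; "contact_force": force on the tool from outside, world axes, zero at the start; "wrist_torque": the same for the moment, N m; "opening": opening from 0.0 (shut) to 1.0 (fully open); "grasp_force": force on a finger pad.
Only numpy, scipy, OpenCV 4.12 (cv2) and the standard library are available. Lean on these libraries where they do the work, as an engineer would, in place of code of your own. Each camera call takes 0.05 s, during which the arm holds its last target. There are 200 camera calls.

## Working session

There is one attempt and no reset: what is moved stays moved. The work goes in short steps, Python scripts to look and compute and a shell command to move; the robot and the scene stay as the last step left them, time stands still between calls to the robot, and variables do not carry over. Pictures are saved under pics/ and viewed, at most 12 in all, crops included, and the job is handed in when it is done.

```bash
mkdir -p pics; cat > h.py <<'E'
import numpy as np, cv2, pickle
from rig import r
def grab(n):
    f=r.grab_frame(n); pickle.dump(f,open(f'{n}.pkl','wb')); return f
def load(n): return pickle.load(open(f'{n}.pkl','rb'))
def save(f,p,box=None,s=1):
    im=f['img'][:,:,::-1]
    if box: x0,y0,x1,y1=box; im=im[y0:y1,x0:x1]
    cv2.imwrite('pics/'+p,cv2.resize(im,None,fx=s,fy=s))
def ray(f,uv):
    uv=np.asarray(uv,float).reshape(-1,1,2)
    n=cv2.undistortPoints(uv,np.array(f['K'],float),np.array(f['D'],float)).reshape(-1,2)
    d=np.c_[n[:,0],-n[:,1],-np.ones(len(n))]
    T=np.array(f['world_from_camera']); return T[:3,3],d@T[:3,:3].T
def onz(f,uv,z):
    o,d=ray(f,uv); return o+d*((z-o[2])/d[:,2])[:,None]
def cloud(f):
    v,u=np.mgrid[0:480,0:640]; o,d=ray(f,np.c_[u.ravel(),v.ravel()])
    return (o+d*f['range_z'].reshape(-1,1)).reshape(480,640,3)
E
python3 - <<'E'
from h import *
for n in('top','scene'):
    f=grab(n); save(f,n+'0.png'); print(n,f['K'],f['D'],np.round(f['world_from_camera'],3))
print(r.sense(), r.grip_point_offset)
E
```

```text
top [[614.3631212    0.         315.90072194]
 [  0.         614.3631212  247.55310373]
 [  0.           0.           1.        ]] [-0.16705074  0.          0.          0.          0.        ] [[-1.600000e-02  9.980000e-01 -6.100000e-02  4.366390e+02]
 [-1.000000e+00 -1.500000e-02  3.000000e-03  6.909100e+01]
 [ 2.000000e-03  6.100000e-02  9.980000e-01  1.580517e+03]
 [ 0.000000e+00  0.000000e+00  0.000000e+00  1.000000e+00]]
scene [[588.90165653   0.         326.01380568]
 [  0.         588.90165653 239.28587737]
 [  0.           0.           1.        ]] [0.01971673 0.         0.         0.         0.        ] [[-1.370000e-01 -7.850000e-01  6.050000e-01  1.347145e+03]
 [ 9.900000e-01 -9.800000e-02  9.700000e-02  1.899480e+02]
 [-1.600000e-02  6.120000e-01  7.900000e-01  1.176771e+03]
 [ 0.000000e+00  0.000000e+00  0.000000e+00  1.000000e+00]]
{'clock': 0.1, 'qpos': array([ 1.20161784e+00,  3.53581628e-01,  1.63407881e+00,  3.80568222e-06,
        1.15521705e+00, -2.40661044e-03]), 'qvel': array([ 6.58768585e-04, -1.13098214e-03, -2.47337216e-03,  1.76334543e-03,
        6.34030041e-04,  7.62987132e-06]), 'joint_efforts': array([-1.44862905e-03, -6.06356478e+01, -3.42819500e+01,  2.90243946e-06,
        4.07349231e-03, -4.79823115e-06]), 'eef_pos': array([223.96965648, 583.0152341 , 230.62690047]), 'tcp_rot': array([-3.14030782e+00, -6.57187861e-06,  2.77481923e+00]), 'contact_force': array([-0.39422634,  0.99143357,  0.13195968]), 'wrist_torque': array([ 0.05404772, -0.0462008 ,  0.00733015]), 'grasp_force': 0.0, 'opening': 1.002525884741221} 18.700000000000003
```

View pics/top0.png

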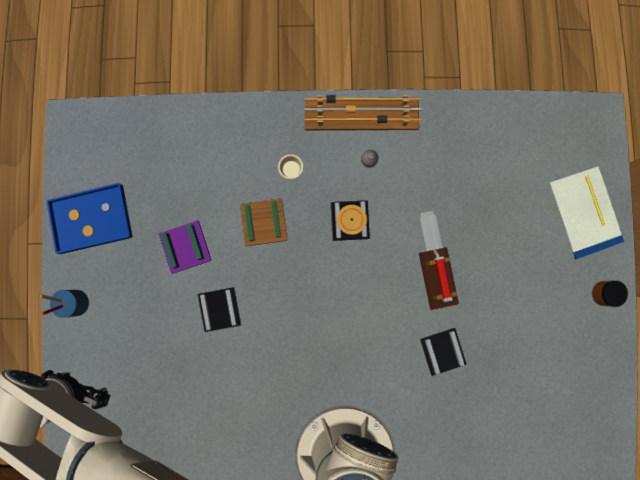

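View pics/scene0.png

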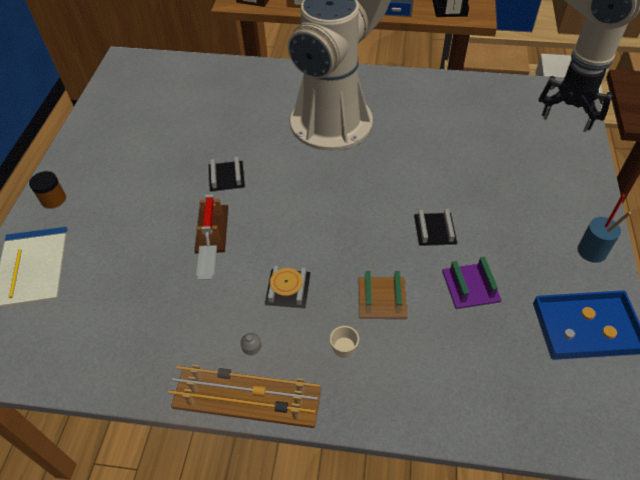

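Top view: the candidates for the drying rack are black racks at (350,220), with the disc, (219,309) and (443,351). (350,220) is farthest from the base. The brown cradle with green rails is at (264,222); the purple look-alike is at (185,247). The spatula handle is at (444,279) with its blade at (430,230), the cup at (290,166) and the weight at (370,158).

```bash
cat > m.py <<'E'
from h import *
f=load('top'); hsv=cv2.cvtColor(f['img'],cv2.COLOR_RGB2HSV); H,S,V=[hsv[:,:,i].astype(int) for i in range(3)]
def blobs(m,box,amin=25):
    k=np.zeros(m.shape,np.uint8); x0,y0,x1,y1=box; k[y0:y1,x0:x1]=m[y0:y1,x0:x1]
    cs,_=cv2.findContours(k,cv2.RETR_EXTERNAL,cv2.CHAIN_APPROX_NONE)
    return sorted([c for c in cs if cv2.contourArea(c)>amin],key=lambda c:-cv2.contourArea(c))
def rect(c,z):
    p=onz(f,c.reshape(-1,2),z)[:,:2].astype(np.float32); (c0,wh,a)=cv2.minAreaRect(p)
    b=cv2.boxPoints((c0,wh,a)); e=b[1]-b[0]; e2=b[2]-b[1]
    e=e if np.linalg.norm(e)>np.linalg.norm(e2) else e2
    yaw=np.arctan(e[1]/e[0]); return np.round(c0,1),np.round(wh,1),round(float(yaw),4)
for nm,m,box,z in [('green rails',(H>45)&(H<90)&(S>70),(235,190,295,250),50),
  ('disc',(H>8)&(H<30)&(S>90)&(V>120),(330,200,372,242),32),
  ('steel rails',(V>130)&(S<60),(328,196,374,244),28),
  ('black base',(V<60),(328,196,374,244),8),
  ('handle',((H<6)|(H>174))&(S>150)&(V>100),(415,240,465,310),71),
  ('rest',(H<20)&(V<110)&(S>60),(410,235,465,315),12),
  ('blade',(V>125)&(S<60),(415,205,450,252),32),
  ('cup',(S<70)&(V>150),(275,150,305,185),42),('weight',(V<100)&(S<60),(355,145,383,172),40),
  ('cradle base',(H>5)&(H<22)&(S>80),(235,190,295,250),10)]:
    for c in blobs(m,box)[:3]: print(nm,rect(c,z),cv2.contourArea(c))
im=f['img'][180:320,230:470,::-1]; cv2.imwrite('pics/crop1.png',cv2.resize(im,None,fx=3.3,fy=3.3,interpolation=cv2.INTER_CUBIC))
E
python3 m.py
```

```text
green rails (array([597.2, 231.9]), array([87.8, 11.9]), 0.1241) 129.5
green rails (array([605.1, 164.4]), array([89.5, 11. ]), 0.1306) 118.5
disc (array([602.7, -27.3]), array([73.7, 71.4]), 1.5558) 656.0
black base (array([601.8, -24.7]), array([99.3, 94.9]), 0.0322) 246.0
black base (array([645.6, -24. ]), array([15.8, 51.5]), -1.4274) 58.5
handle (array([ 448.2, -248.7]), array([95.1, 19.7]), 0.1758) 253.5
rest (array([ 449. , -249.5]), array([148.6,  75.3]), 0.1763) 1061.0
blade (array([ 568.2, -223.8]), array([104.1,  53.8]), 0.1911) 605.0
cup (array([739.3, 126.6]), array([61. , 61.9]), -0.0132) 467.0
weight (array([756.2, -77.3]), array([41.6, 46. ]), -0.7946) 135.5
cradle base (array([601.3, 198.7]), array([109.8, 109.4]), 0.1251) 1720.5
```

View pics/crop1.png

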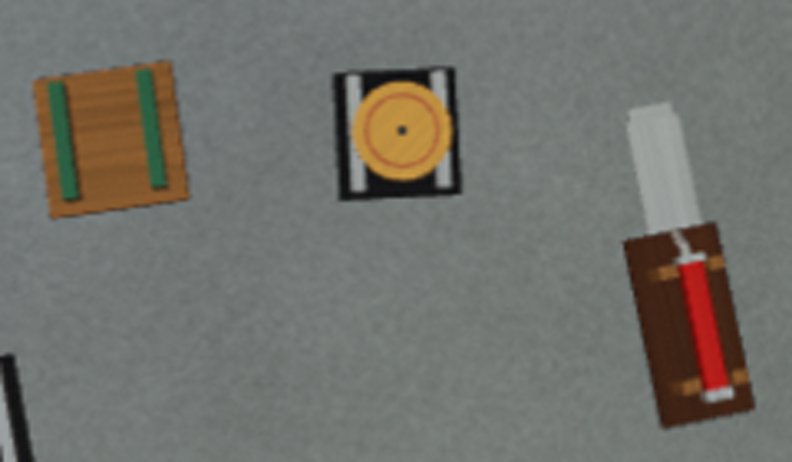

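The crop confirms it: the disc (dot at crop (402,130)) lies on the farthest rack, rails at (355,130) and (442,130). The brown cradle is at (112,138), and the spatula lies in both slots of its rest. I'll move above the handle next.

```bash
cat > to.py <<'E'
import sys; from h import *; from scipy.spatial.transform import Rotation as R
def delta(x,y,z,yaw,pitch=0,show=True):
    s=r.sense(); A=R.from_euler('xyz',s['tcp_rot']); B=R.from_euler('xyz',[np.pi,pitch,yaw])
    print('turn',np.round((A.inv()*B).as_rotvec(degrees=True),2),'shift',np.round(A.inv().apply(np.array([x,y,z])-s['eef_pos'])/1000,4))
    print('at',np.round(s['eef_pos'],1),np.round(s['tcp_rot'],4),'clk',round(s['clock'],2),'q',np.round(s['qpos'],2),'F',np.round(s['contact_force'],1),'open',round(s['opening'],3),'g',round(s['grasp_force'],1))
if __name__=='__main__': delta(*map(float,sys.argv[1:]))
E
python3 to.py 452 -248.5 200 0.176
```

```text
turn [-3.000e-02  1.000e-01  1.489e+02] shift [-0.511  -0.6944  0.0315]
at [224.  583.  230.6] [-3.1403 -0.      2.7748] clk 0.1 q [ 1.2   0.35  1.63  0.    1.16 -0.  ] F [-0.4  1.   0.1] open 1.003 g 0.0
```

```bash
python3 -m creep '0 0 149 -0.511 -0.694 0.03 0;0 0 149 -0.511 -0.694 0.03 0;0 0 149 -0.511 -0.694 0.03 0;0 0 149 -0.511 -0.694 0.03 0;0 0 149 -0.511 -0.694 0.03 0;0 0 149 -0.511 -0.694 0.03 0;0 0 149 -0.511 -0.694 0.03 0;0 0 149 -0.511 -0.694 0.03 0' 100; python3 to.py 452 -248.5 200 0.176
```

```text
clock: 1.1
eef_pos: [356.5, 99.7, 214.0]
tcp_rot: [3.141, -0.0, 1.269]
contact_force: [1.4, -0.0, 0.2]
opening: 0.998
grasp_force: 0.0
turn [ 2.000e-02 -4.000e-02  6.263e+01] shift [-0.3041  0.1947  0.014 ]
at [356.5  99.7 214. ] [ 3.1410e+00 -4.0000e-04  1.2691e+00] clk 1.1 q [ 0.27 -0.04  2.15 -0.    1.03  0.57] F [ 1.4 -0.   0.2] open 0.998 g 0.0
```

```bash
python3 -m creep '0 0 62.6 -0.304 0.195 0.014 0;0 0 62.6 -0.304 0.195 0.014 0;0 0 62.6 -0.304 0.195 0.014 0;0 0 62.6 -0.304 0.195 0.014 0;0 0 62.6 -0.304 0.195 0.014 0;0 0 62.6 -0.304 0.195 0.014 0;0 0 62.6 -0.304 0.195 0.014 0;0 0 62.6 -0.304 0.195 0.014 0' ; python3 to.py 452 -248.5 200 0.176; python3 - <<'E'
from h import *
f=grab('wrist'); save(f,'w1.png'); print(np.round(f['world_from_camera'],2))
E
```

```text
clock: 2.1
eef_pos: [453.5, -245.5, 199.3]
tcp_rot: [-3.14, 0.001, 0.183]
contact_force: [0.0, -0.3, 0.6]
opening: 0.999
grasp_force: 0.0
turn [-0.07  0.07  0.39] shift [-0.002   0.0026 -0.0007]
at [ 453.5 -245.5  199.3] [-3.1403e+00  1.1000e-03  1.8290e-01] clk 2.1 q [-0.5   0.22  1.9   0.    1.03  0.89] F [ 0.  -0.3  0.6] open 0.999 g 0.0
[[ 1.8000e-01  9.3000e-01  3.2000e-01  5.3478e+02]
 [-9.8000e-01  1.7000e-01  6.0000e-02 -2.3129e+02]
 [-0.0000e+00 -3.2000e-01  9.5000e-01  3.4298e+02]
 [ 0.0000e+00  0.0000e+00  0.0000e+00  1.0000e+00]]
```

View pics/w1.png

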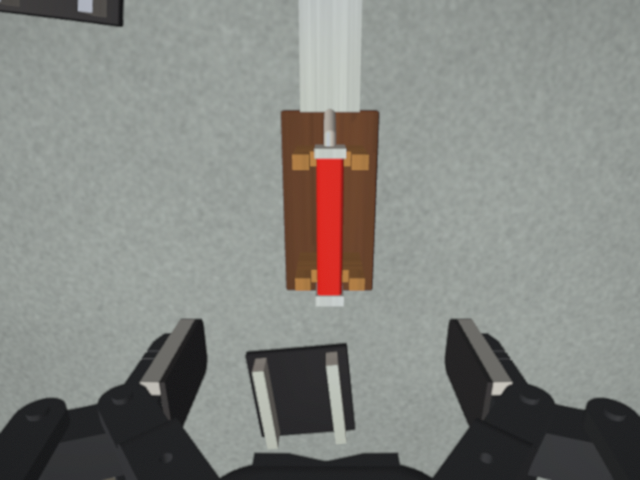

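Wrist view: the handle lies vertically from (330,148) to (330,305) in both slots, with the fingers at (180,355) and (480,355) on either side. I'll measure it more precisely from this frame.

```bash
python3 - <<'E'
from h import *
f=load('wrist'); im=f['img'].astype(int)
m=((im[:,:,0]>150)&(im[:,:,1]<80)&(im[:,:,2]<80)).astype(np.uint8)
c=max(cv2.findContours(m,0,cv2.CHAIN_APPROX_NONE)[0],key=cv2.contourArea).reshape(-1,2)
p=onz(f,c,71)[:,:2].astype(np.float32); q=cv2.minAreaRect(p); print(q)
b=cv2.boxPoints(q); print(b)
vx,vy,*_=cv2.fitLine(p,cv2.DIST_L2,0,.01,.01).ravel(); print('yaw',np.arctan(vy/vx))
P=cloud(f); mm=m>0; print('depth handle',np.median(P[mm],0), np.percentile(P[mm][:,2],[5,50,95]))
# full length incl. caps along column 330
for v in range(135,165,3): print(v,f['img'][v,330],end=' ')
for v in range(285,315,3): print(v,f['img'][v,330],end=' ')
print(onz(f,[[330,148],[330,297]],71))
E
python3 to.py 451 -248.5 60 0.176
```

```text
((447.7642822265625, -249.310546875), (95.13550567626953, 16.698076248168945), 10.728245735168457)
[[ 399.4738  -249.96222]
 [ 402.58212 -266.36844]
 [ 496.05478 -248.65887]
 [ 492.94644 -232.25266]]
yaw 0.18692006
depth handle [ 452.29897982 -248.66011234   72.09250615] [70.62536822 72.09250615 73.26454631]
135 [190 191 183] 138 [191 191 184] 141 [190 191 184] 144 [190 191 184] 147 [133 130 124] 150 [190 196 190] 153 [192 198 192] 156 [192 198 192] 159 [217  89  85] 162 [220  44  37] 285 [219  44  36] 288 [219  45  37] 291 [219  44  36] 294 [213  65  59] 297 [186 190 189] 300 [193 199 197] 303 [193 198 197] 306 [173 178 175] 309 [154 160 155] 312 [151 157 152] [[ 502.12291285 -239.93467931   71.        ]
 [ 398.87901072 -259.48732596   71.        ]]
turn [-0.06  0.05  0.44] shift [-0.003   0.003   0.1395]
at [ 453.6 -245.1  199.5] [-3.1405e+00  9.0000e-04  1.8360e-01] clk 2.15 q [-0.5   0.22  1.9   0.    1.03  0.89] F [ 0.2 -0.1 -0.1] open 0.996 g 0.0
```

```bash
python3 -m creep '0 0 0 -0.002 0.0035 0.06 0;0 0 0 -0.002 0.0035 0.12 0;0 0 0 -0.002 0.0035 0.15 0;0 0 0 -0.002 0.0035 0.16 0;0 0 0 -0.002 0.0035 0.16 0'; python3 to.py 452 -248.8 40 0.184
```

```text
clock: 2.78
eef_pos: [453.1, -249.3, 40.3]
tcp_rot: [-3.141, 0.0, 0.184]
contact_force: [0.1, 0.1, 0.7]
opening: 1.002
grasp_force: 0.0
turn [-0.01  0.01 -0.02] shift [-0.001  -0.0007  0.0003]
at [ 453.1 -249.3   40.3] [-3.1414e+00  2.0000e-04  1.8360e-01] clk 2.77 q [-0.51  0.46  2.    0.    0.68  0.88] F [0.1 0.1 0.7] open 1.002 g 0.0
```

```bash
python3 -m creep '0 0 0 -0.001 -0.0005 0 255;0 0 0 -0.001 -0.0005 0 255;0 0 0 -0.001 -0.0005 0 255;0 0 0 -0.001 -0.0005 0 255;0 0 0 -0.001 -0.0005 0 255;0 0 0 -0.001 -0.0005 0 255;0 0 0 -0.001 -0.0005 0 255;0 0 0 -0.001 -0.0005 0 255' 120; python3 to.py 452 -248.8 40 0.184
```

```text
clock: 3.78
eef_pos: [452.2, -249.8, 40.7]
tcp_rot: [3.141, -0.001, 0.182]
contact_force: [-2.1, 0.9, 9.1]
opening: 0.195
grasp_force: 117.3
turn [ 0.03 -0.03 -0.1 ] shift [ 0.     -0.001   0.0007]
at [ 452.2 -249.8   40.7] [ 3.1411e+00 -6.0000e-04  1.8230e-01] clk 3.77 q [-0.51  0.46  2.   -0.    0.68  0.88] F [-2.1  0.9  9.1] open 0.195 g 117.3
```

```bash
python3 -m creep '0 0 0 0 0 -0.01 255;0 0 0 0 0 -0.03 255;0 0 0 0 0 -0.05 255;0 0 0 0 0 -0.07 255;0 0 0 0 0 -0.08 255;0 0 0 0 0 -0.08 255'; python3 to.py 378 -34.5 120 0.032; python3 - <<'E'
from h import *
f=grab('scene'); P=cloud(f); im=f['img'].astype(int)
save(f,'s1.png',(150,100,350,300),3)
E
```

```text
clock: 4.53
eef_pos: [452.1, -249.8, 120.5]
tcp_rot: [3.141, -0.001, 0.182]
contact_force: [-0.1, 0.2, -2.3]
opening: 0.193
grasp_force: 117.1
turn [ 0.04 -0.06  8.6 ] shift [-0.0339 -0.2252  0.0003]
at [ 452.1 -249.8  120.5] [ 3.1408e+00 -1.0000e-03  1.8220e-01] clk 4.53 q [-0.51  0.33  1.96 -0.    0.85  0.88] F [-0.1  0.2 -2.3] open 0.193 g 117.1
```

View pics/s1.png

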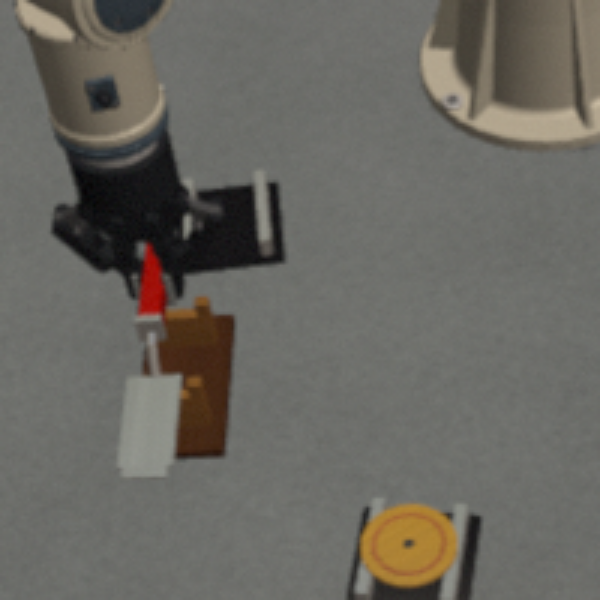

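The spatula is held, with its blade at crop (150,425) clear of the rest and the disc at (408,543). I'll carry it to behind the rack.

```bash
python3 -m creep '0 0 2 -0.01 -0.04 0 255;0 0 4 -0.018 -0.09 0 255;0 0 6 -0.025 -0.14 0 255;0 0 7.5 -0.03 -0.19 0 255;0 0 8.6 -0.034 -0.22 0 255;0 0 8.6 -0.034 -0.225 0 255;0 0 8.6 -0.034 -0.225 0 255'; python3 to.py 378 -34.5 120 0.032; python3 - <<'E'
from h import *
f=grab('wrist'); save(f,'w2.png'); P=cloud(f); print(np.round(f['world_from_camera'],3))
E
```

```text
clock: 5.45
eef_pos: [377.8, -34.6, 119.7]
tcp_rot: [3.141, 0.0, 0.033]
contact_force: [-0.3, 0.4, -1.6]
opening: 0.189
grasp_force: 117.5
turn [0.01 0.01 0.08] shift [ 0.0002 -0.0001 -0.0003]
at [377.8 -34.6 119.7] [3.1414e+00 1.0000e-04 3.3400e-02] clk 5.45 q [-0.1   0.13  2.23 -0.    0.77  1.44] F [-0.3  0.4 -1.6] open 0.189 g 117.5
[[ 3.40000e-02  9.46000e-01  3.22000e-01  4.60240e+02]
 [-9.99000e-01  3.20000e-02  1.20000e-02 -3.24480e+01]
 [ 1.00000e-03 -3.23000e-01  9.47000e-01  2.63354e+02]
 [ 0.00000e+00  0.00000e+00  0.00000e+00  1.00000e+00]]
```

View pics/w2.png

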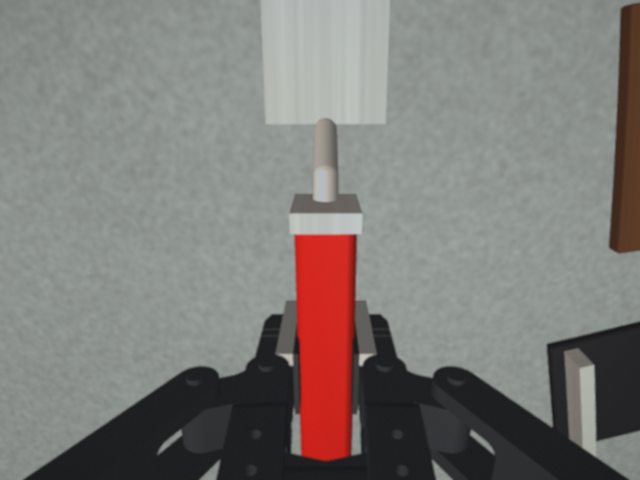

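Wrist view: the handle is centred between the pads at (326,350) and the blade edges are at (266,100) and (387,100). Next I'll check blade tilt and alignment with the wrist depth and the top camera.

```bash
cat > blade.py <<'E'
from h import *
f=load('wrist'); P=cloud(f); q=P[5:118,275:380].reshape(-1,3)
A=np.c_[q[:,:2]-q[:,:2].mean(0),np.ones(len(q))]; s=np.linalg.lstsq(A,q[:,2],rcond=None)[0]; print('wrist blade slope dz/dx,dz/dy,z',s.round(4),q.mean(0).round(1))
f=grab('top'); P=cloud(f); im=f['img'].astype(int)
ok=(im.min(2)>135)&(im.max(2)-im.min(2)<30)&(P[:,:,2]>10)&(P[:,:,2]<130)&(P[:,:,0]>430)&(P[:,:,0]<560)&(abs(P[:,:,1]+25)<60)
c=max(cv2.findContours(ok.astype(np.uint8),0,cv2.CHAIN_APPROX_NONE)[0],key=cv2.contourArea).reshape(-1,2)
z=np.median(P[ok][:,2]); print('depth z',z,ok.sum(),c.min(0),c.max(0))
q=P[ok]; A=np.c_[q[:,:2]-q[:,:2].mean(0),np.ones(len(q))]; print('slope top',np.linalg.lstsq(A,q[:,2],rcond=None)[0].round(4))
p=onz(f,c,z)[:,:2]; print('tip x',p[:,0].max())
for lo,hi in((455,475),(490,510),(515,530)):
    t=p[(p[:,0]>lo)&(p[:,0]<hi)]; L=t[t[:,1]>np.median(t[:,1])]; Rr=t[t[:,1]<np.median(t[:,1])]; print(lo,L[:,1].mean().round(1),Rr[:,1].mean().round(1),((L[:,1].mean()+Rr[:,1].mean())/2).round(1))
# disc by moments
hsv=cv2.cvtColor(f['img'],cv2.COLOR_RGB2HSV); H,S,V=[hsv[:,:,i].astype(int) for i in range(3)]
m=(H>8)&(H<30)&(S>90)&(V>120); m[:200]=0;m[242:]=0;m[:,:330]=0;m[:,372:]=0
c=max(cv2.findContours(m.astype(np.uint8),0,cv2.CHAIN_APPROX_NONE)[0],key=cv2.contourArea).reshape(-1,2)
print('disc',cv2.minEnclosingCircle(onz(f,c,32)[:,:2].astype(np.float32)))
st=(V>120)&(S<60); Q=onz(f,np.argwhere(st)[:,::-1],28); w=(abs(Q[:,0]-602)<43)&(abs(Q[:,1]+25)<45); Q=Q[w]
for sgn in(1,-1):
    t=Q[(Q[:,1]+25)*sgn>0][:,:2].astype(np.float32); l=cv2.fitLine(t,cv2.DIST_HUBER,0,.01,.01).ravel(); print('rail',len(t),np.arctan(l[1]/l[0]).round(4),'y at 602:',l[3]+(602-l[2])*l[1]/l[0],t[:,0].min(),t[:,0].max())
E
python3 blade.py
```

```text
wrist blade slope dz/dx,dz/dy,z [-5.330000e-02  5.000000e-04  1.115505e+02] [470.4 -32.7 111.6]
depth z 110.05459549392049 675 [347 239] [365 279]
slope top [3.90000e-03 2.70000e-02 1.10012e+02]
tip x 546.0528643695478
455 -14.0 -52.3 -33.2
490 -12.2 -50.7 -31.4
515 -11.0 -50.7 -30.9
disc ((602.2949829101562, -27.123777389526367), 37.96240234375)
rail 85 0.0344 y at 602: 9.777198 560.17175 644.60754
rail 53 0.0209 y at 602: -58.123077 561.72345 643.6783
```

```bash
python3 -m creep '0 0 0 -0.004 -0.0024 0.02 255;0 0 0 -0.004 -0.0024 0.045 255;0 0 0 -0.004 -0.0024 0.07 255;0 0 0 -0.004 -0.0024 0.085 255;0 0 0 -0.004 -0.0024 0.088 255;0 0 0 -0.004 -0.0024 0.088 255'; python3 to.py 478 -28.9 31.5 0.033; python3 - <<'E'
from h import *
f=grab('scene'); save(f,'s2.png',(210,170,370,310),4.5)
E
```

```text
clock: 6.3
eef_pos: [373.9, -32.7, 32.0]
tcp_rot: [3.142, 0.0, 0.031]
contact_force: [0.4, -0.3, -1.6]
opening: 0.189
grasp_force: 117.5
turn [ 0.   0.  -0.1] shift [ 0.1042 -0.0005  0.0005]
at [373.9 -32.7  32. ] [3.1416e+00 1.0000e-04 3.1300e-02] clk 6.3 q [-0.09  0.32  2.3  -0.    0.52  1.45] F [ 0.4 -0.3 -1.6] open 0.189 g 117.5
```

View pics/s2.png

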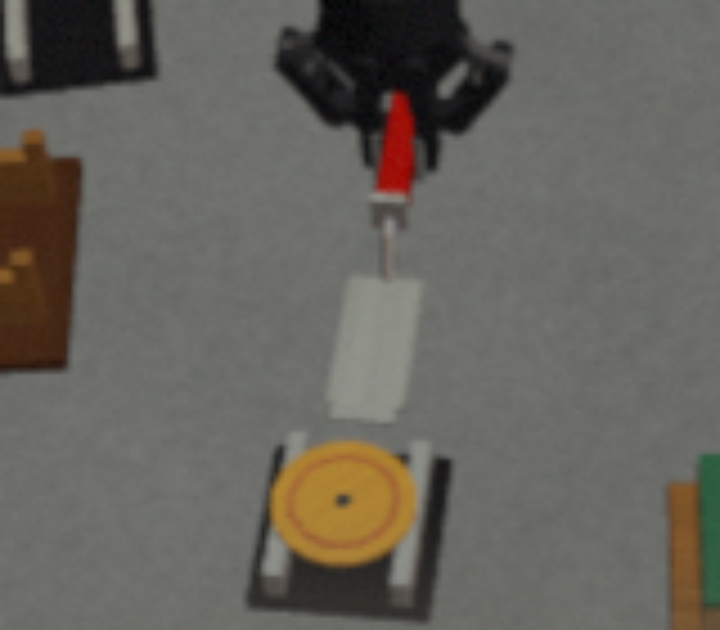

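Blade (370,345) is in line with the tunnel between the rails at (290,480) and (415,480). A quick height check at both ends of the blade comes first, then I'll insert it.

```bash
python3 - <<'E'
from h import *
f=grab('scene'); P=cloud(f)
for c in((382,290),(372,345),(365,395)):
    u,v=int(c[0]/4.5+210),int(c[1]/4.5+170); print(np.median(P[v-2:v+3,u-4:u+5].reshape(-1,3),0).round(1))
u,v=int(343/4.5+210),int(520/4.5+170); print('disc',np.median(P[v-2:v+3,u-4:u+5].reshape(-1,3),0).round(1))
E
python3 -m creep '0 0 0 0.006 0 0 255;0 0 0 0.018 0 0 255;0 0 0 0.032 0 0 255;0 0 0 0.047 0 0 255;0 0 0 0.062 0 0 255;0 0 0 0.075 0 0 255;0 0 0 0.080 0 0 255;0 0 0 0.080 0 0 255'; python3 to.py 478 -28.9 31.5 0.033
```

```text
[457.3 -33.3  21.2]
[494.4 -32.1  20.9]
[528.2 -28.1  21.6]
disc [614.6 -24.4  31.5]
clock: 7.4
eef_pos: [453.5, -29.6, 31.8]
tcp_rot: [3.142, 0.0, 0.032]
contact_force: [-0.1, -0.8, -1.8]
opening: 0.189
grasp_force: 117.5
turn [ 0.    0.02 -0.04] shift [0.0245 0.0001 0.0003]
at [453.5 -29.6  31.8] [3.1416e+00 3.0000e-04 3.2300e-02] clk 7.4 q [-0.07  0.41  2.14 -0.    0.6   1.47] F [-0.1 -0.8 -1.8] open 0.189 g 117.5
```

```bash
python3 -m creep '0 0 0 0.008 0 0 255;0 0 0 0.018 0 0 255;0 0 0 0.0245 0 0 255;0 0 0 0.0245 0 0 255;0 0 0 0.0245 0 -0.002 255;0 0 0 0.0245 0 -0.004 255;0 0 0 0.0245 0 -0.006 255;0 0 0 0.0245 0 -0.008 255'
python3 -m creep '0 0 0 0 0 -0.002 255;0 0 0 0 0 -0.005 255;0 0 0 0 0 -0.01 255;0 0 0 0 0 -0.017 255;0 0 0 0 0 -0.025 255;0 0 0 0 0 -0.031 255;0 0 0 0 0 -0.033 255;0 0 0 0 0 -0.033 255'; python3 to.py 478 200 120 0.127;  python3 - <<'E'
from h import *
f=grab('scene'); save(f,'s3.png',(210,170,370,310),4.5)
E
```

```text
clock: 8.4
eef_pos: [477.7, -28.9, 40.0]
tcp_rot: [-3.142, 0.0, 0.032]
contact_force: [-0.2, 0.1, -3.5]
opening: 0.189
grasp_force: 117.4
clock: 9.4
eef_pos: [478.1, -28.9, 73.0]
tcp_rot: [3.142, -0.0, 0.032]
contact_force: [-0.7, 0.2, -2.7]
opening: 0.193
grasp_force: 117.4
turn [ 0.   -0.02 -5.43] shift [ 0.0073 -0.2288 -0.047 ]
at [478.1 -28.9  73. ] [ 3.1415e+00 -3.0000e-04  3.2200e-02] clk 9.4 q [-0.06  0.36  2.07 -0.    0.72  1.48] F [-0.7  0.2 -2.7] open 0.193 g 117.4
```

View pics/s3.png

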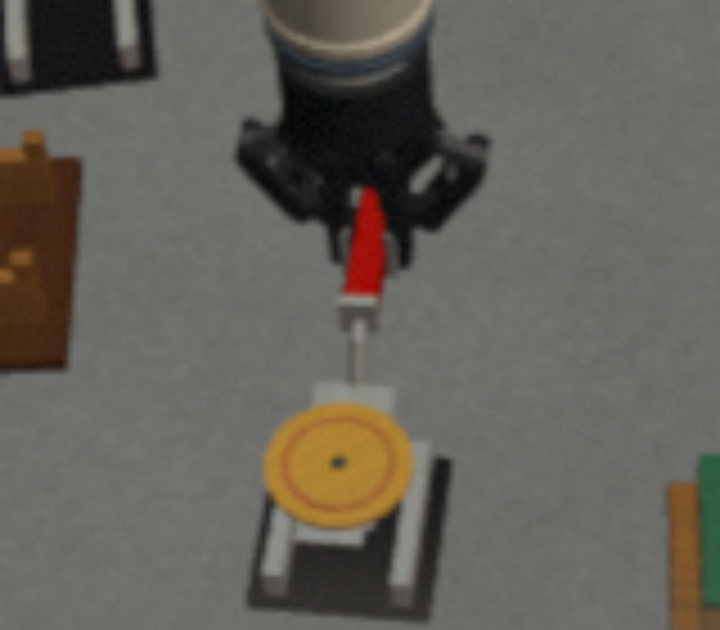

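The disc (338,462) rides centred on the blade, clear of the rails. I'll carry it gently to the cradle.

```bash
python3 -m creep '0 0 0 0 -0.002 -0.003 255;0 0 0 0 -0.006 -0.007 255;0 0 0 0 -0.012 -0.012 255;0 0 -0.2 0 -0.020 -0.016 255;0 0 -0.6 0 -0.030 -0.019 255;0 0 -1.0 0.001 -0.042 -0.02 255;0 0 -1.5 0.001 -0.056 -0.02 255;0 0 -2 0.002 -0.070 -0.02 255'
python3 -m creep '0 0 -0.5 0.001 -0.014 0 255;0 0 -1.0 0.002 -0.028 0 255;0 0 -1.5 0.002 -0.042 0 255;0 0 -2.0 0.003 -0.055 0 255;0 0 -2.4 0.003 -0.067 0 255;0 0 -2.7 0.003 -0.077 0 255;0 0 -2.9 0.003 -0.085 0 255;0 0 -3 0.003 -0.090 0 255';  python3 to.py 477.7 184.6 93 0.126
```

```text
clock: 10.45
eef_pos: [477.6, 42.2, 92.8]
tcp_rot: [-3.142, 0.0, 0.068]
contact_force: [-0.7, 0.5, -3.8]
opening: 0.189
grasp_force: 117.3
clock: 11.45
eef_pos: [474.7, 131.6, 92.9]
tcp_rot: [3.142, -0.0, 0.12]
contact_force: [0.6, 0.1, -2.3]
opening: 0.188
grasp_force: 117.3
turn [ 0.   -0.   -0.36] shift [ 0.0093 -0.0522 -0.0001]
at [474.7 131.6  92.9] [ 3.1416 -0.      0.1197] clk 11.45 q [ 0.27  0.34  2.03 -0.    0.77  1.72] F [ 0.6  0.1 -2.3] open 0.188 g 117.3
```

```bash
python3 -m creep '0 0 -0.05 0.001 -0.005 0 255;0 0 -0.1 0.003 -0.013 0 255;0 0 -0.2 0.005 -0.023 0 255;0 0 -0.3 0.007 -0.034 0 255;0 0 -0.36 0.008 -0.043 0 255;0 0 -0.36 0.009 -0.049 0 255;0 0 -0.36 0.0093 -0.052 0 255;0 0 -0.36 0.0093 -0.0522 0 255';  python3 to.py 477.7 184.6 93 0.126
cat > chk.py <<'E'
from h import *; import sys
z=float(sys.argv[1]); f=grab('top'); hsv=cv2.cvtColor(f['img'],cv2.COLOR_RGB2HSV); H,S,V=[hsv[:,:,i].astype(int) for i in range(3)]
def fit(m,zz):
    m=m.copy(); m[:190]=0;m[265:]=0;m[:,:230]=0;m[:,305:]=0
    return [c.reshape(-1,2) for c in sorted(cv2.findContours(m.astype(np.uint8),0,cv2.CHAIN_APPROX_NONE)[0],key=cv2.contourArea)[::-1]]
c=fit((H>10)&(H<24)&(S>120)&(V>185),z)[0]; print('disc',cv2.minEnclosingCircle(onz(f,c,z)[:,:2].astype(np.float32)),onz(f,c,z).mean(0))
P=cloud(f); k=np.zeros((480,640),np.uint8); cv2.fillPoly(k,[c],1); k=cv2.erode(k,np.ones((5,5)));q=P[k>0]
A=np.c_[q[:,:2]-q[:,:2].mean(0),np.ones(len(q))]; print('disc depth z & slope',np.linalg.lstsq(A,q[:,2],rcond=None)[0].round(3))
for c in fit((H>45)&(H<90)&(S>70),50)[:2]: print('rail',cv2.minAreaRect(onz(f,c,50)[:,:2].astype(np.float32)))
save(f,f't{int(z)}.png',(215,180,335,300),5)
E
python3 chk.py 87
```

```text
clock: 12.45
eef_pos: [477.7, 184.2, 92.9]
tcp_rot: [3.142, 0.0, 0.126]
contact_force: [0.2, 0.3, -2.6]
opening: 0.192
grasp_force: 117.3
turn [ 0.01  0.01 -0.  ] shift [ 0.0001 -0.0004 -0.0001]
at [477.7 184.2  92.9] [3.1415e+00 1.0000e-04 1.2590e-01] clk 12.45 q [ 0.37  0.36  1.99 -0.    0.79  1.81] F [ 0.2  0.3 -2.6] open 0.192 g 117.3
disc ((600.9098510742188, 197.2147674560547), 24.89422035217285) [599.77953068 198.03286059  87.        ]
disc depth z & slope [ 1.1000e-02 -1.9000e-02  8.6749e+01]
rail ((568.4305419921875, 228.9459991455078), (29.956165313720703, 10.948328018188477), 13.51996898651123)
rail ((583.4238891601562, 160.685302734375), (10.020980834960938, 35.21703338623047), 89.37896728515625)
```

View pics/t87.png

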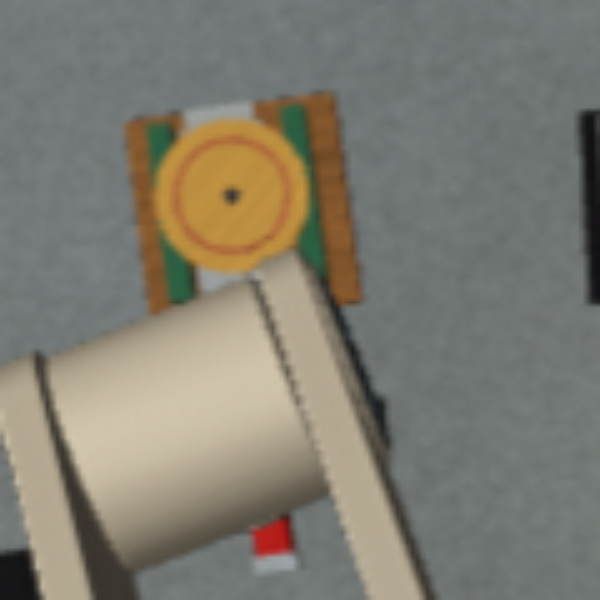

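The disc (dot at crop (232,195)) is over the cradle, within about 1 mm of its middle and level. I'll lower it slowly.

```bash
python3 -m creep '0 0 0 0 -0.0005 0.002 255;0 0 0 0 -0.001 0.006 255;0 0 0 0 -0.001 0.011 255;0 0 0 0 -0.001 0.017 255;0 0 0 0 -0.001 0.022 255;0 0 0 0 -0.001 0.026 255;0 0 0 0 -0.001 0.028 255;0 0 0 0 -0.001 0.029 255'
python3 -m creep '0 0 0 0 0 0.001 255;0 0 0 0 0 0.002 255;0 0 0 0 0 0.003 255;0 0 0 0 0 0.004 255;0 0 0 0 0 0.005 255;0 0 0 0 0 0.006 255;0 0 0 0 0 0.009 255;0 0 0 0 0 0.012 255'; python3 to.py 477.7 185.2 52 .126; python3 chk.py 54
```

```text
clock: 13.5
eef_pos: [477.6, 185.1, 63.8]
tcp_rot: [3.142, -0.0, 0.126]
contact_force: [0.6, 0.6, -2.9]
opening: 0.192
grasp_force: 117.3
clock: 14.5
eef_pos: [477.6, 185.1, 51.7]
tcp_rot: [-3.142, -0.0, 0.126]
contact_force: [0.0, -0.8, -1.1]
opening: 0.187
grasp_force: 117.3
turn [-0.   -0.   -0.02] shift [ 0.0001 -0.0001 -0.0003]
at [477.6 185.1  51.7] [-3.1416e+00 -1.0000e-04  1.2560e-01] clk 14.5 q [0.37 0.43 2.01 0.   0.7  1.81] F [ 0.  -0.8 -1.1] open 0.187 g 117.3
disc ((601.1672973632812, 198.5807342529297), 36.18703842163086) [601.11885647 198.91895449  54.        ]
disc depth z & slope [-1.84  -1.468 57.956]
rail ((568.1263427734375, 228.87286376953125), (30.58185577392578, 10.948328018188477), 13.51996898651123)
rail ((631.2919311523438, 167.1767578125), (37.238037109375, 9.852652549743652), 10.681035995483398)
```

```bash
python3 -m creep '0 0 0 -0.003 0 0 255;0 0 0 -0.010 0 0 255;0 0 0 -0.020 0 0 255;0 0 0 -0.034 0 0 255;0 0 0 -0.050 0 0 255;0 0 0 -0.066 0 0 255;0 0 0 -0.082 0 0 255;0 0 0 -0.098 0 0 255'
python3 -m creep '0 0 0 -0.010 0 0 255;0 0 0 -0.02 0 0 255;0 0 0 -0.026 0 0 255;0 0 0 -0.026 0 0 255'; python3 chk.py 54;python3 to.py 452.2 -249.8 120.7 .182
```

```text
clock: 15.55
eef_pos: [379.2, 172.7, 51.9]
tcp_rot: [-3.142, -0.0, 0.126]
contact_force: [1.4, -0.2, -1.8]
opening: 0.194
grasp_force: 117.3
clock: 16.05
eef_pos: [354.4, 169.5, 51.9]
tcp_rot: [3.142, -0.0, 0.126]
contact_force: [-0.3, -0.2, -0.4]
opening: 0.192
grasp_force: 117.3
disc ((601.1011962890625, 198.5379180908203), 36.1939582824707) [601.05471065 198.82579628  54.        ]
disc depth z & slope [-2.759 -2.162 61.412]
rail ((578.3975219726562, 160.73974609375), (10.020886421203613, 35.17298889160156), 89.3755874633789)
rail ((568.1263427734375, 228.87286376953125), (30.58185577392578, 10.948328018188477), 13.51996898651123)
turn [-0.01 -0.03 -3.22] shift [ 0.044   0.4284 -0.0688]
at [354.9 169.7  52. ] [-3.1415e+00 -5.0000e-04  1.2580e-01] clk 16.1 q [ 0.44  0.3   2.25 -0.    0.59  1.89] F [-0.1  0.  -1.7] open 0.19 g 117.3
```

View pics/t54.png

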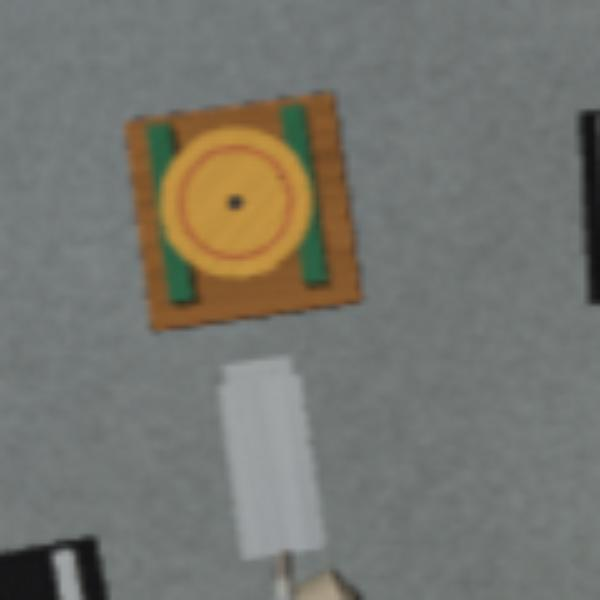

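The disc (236,203) lies centred on both green rails and the blade is clear, at (270,455). I'll take the spatula back to its rest.

```bash
python3 -m creep '0 0 0 0 0 -0.02 255;0 0 0 0 0.005 -0.045 255;0 0 -0.4 0.003 0.03 -0.066 255;0 0 -0.8 0.008 0.07 -0.069 255;0 0 -1.2 0.013 0.12 -0.069 255;0 0 -1.6 0.018 0.17 -0.069 255;0 0 -2 0.023 0.22 -0.069 255;0 0 -2.4 0.028 0.27 -0.069 255'
python3 -m creep '0 0 -0.3 0.005 0.05 0 255;0 0 -0.6 0.01 0.095 0 255;0 0 -0.8 0.013 0.13 0 255;0 0 -0.8 0.015 0.148 0 255;0 0 -0.8 0.016 0.155 0 255;0 0 -0.8 0.016 0.155 0 255';python3 to.py 452.2 -249.8 120.7 .182
```

```text
clock: 17.1
eef_pos: [417.0, -96.8, 121.1]
tcp_rot: [3.141, -0.001, 0.167]
contact_force: [1.0, 0.8, -1.6]
opening: 0.193
grasp_force: 117.4
clock: 17.85
eef_pos: [457.7, -244.4, 120.7]
tcp_rot: [-3.141, 0.0, 0.181]
contact_force: [-1.1, -0.1, -1.2]
opening: 0.188
grasp_force: 117.5
turn [-0.03  0.02 -0.03] shift [-0.0063  0.0043  0.    ]
at [ 457.7 -244.4  120.7] [-3.1411e+00  4.0000e-04  1.8150e-01] clk 17.85 q [-0.49  0.33  1.96  0.    0.86  0.9 ] F [-1.1 -0.1 -1.2] open 0.188 g 117.5
```

```bash
python3 -m creep '0 0 0 -0.0063 0.0043 0 255;0 0 0 -0.0063 0.0043 0 255;0 0 0 -0.0063 0.0043 0.02 255;0 0 0 -0.0063 0.0043 0.04 255;0 0 0 -0.0063 0.0043 0.055 255;0 0 0 -0.0063 0.0043 0.062 255;0 0 0 -0.0063 0.0043 0.062 255';python3 to.py 452.2 -249.8 40.9 .182
```

```text
clock: 18.73
eef_pos: [452.3, -250.2, 58.6]
tcp_rot: [-3.141, 0.001, 0.182]
contact_force: [0.2, -0.3, -2.0]
opening: 0.193
grasp_force: 117.5
turn [-0.03  0.03 -0.02] shift [ 0.     -0.0004  0.0177]
at [ 452.3 -250.2   58.6] [-3.1411e+00  6.0000e-04  1.8160e-01] clk 18.73 q [-0.51  0.43  1.99 -0.    0.72  0.88] F [ 0.2 -0.3 -2. ] open 0.193 g 117.5
```

```bash
python3 -m creep '0 0 0 0 -0.0004 0.005 255;0 0 0 0 -0.0004 0.01 255;0 0 0 0 -0.0004 0.014 255;0 0 0 0 -0.0004 0.0165 255;0 0 0 0 -0.0004 0.0174 255;0 0 0 0 -0.0004 0.0174 255';python3 to.py 452.2 -249.8 40.7 .182
```

```text
clock: 19.48
eef_pos: [452.4, -249.9, 41.5]
tcp_rot: [-3.142, -0.0, 0.181]
contact_force: [0.7, -0.6, -1.0]
opening: 0.193
grasp_force: 117.5
turn [-0.   -0.   -0.03] shift [-0.0001 -0.0002  0.0008]
at [ 452.4 -249.9   41.5] [-3.1416 -0.      0.1815] clk 19.48 q [-0.51  0.46  2.    0.    0.68  0.88] F [ 0.7 -0.6 -1. ] open 0.193 g 117.5
```

```bash
python3 -m creep '0 0 0 0 0 0.0006 255;0 0 0 0 0 0.0006 255;0 0 0 0 0 0.0006 180;0 0 0 0 0 0.0006 100;0 0 0 0 0 0.0006 0;0 0 0 0 0 0.0006 0;0 0 0 0 0 0.0006 0;0 0 0 0 0 0.0006 0'
python3 -m creep '0 0 0 0 0 0 0;0 0 0 0 0 -0.02 0;0 0 0 0 0 -0.06 0;0 0 0 0 0 -0.11 0;0 0 0 0 0 -0.16 0;0 0 0 0 0 -0.16 0;0 0 0 0 0 -0.16 0'; python3 - <<'E'
from h import *
f=grab('wrist'); im=f['img'].astype(int)
m=((im[:,:,0]>150)&(im[:,:,1]<80)&(im[:,:,2]<80)).astype(np.uint8)
c=max(cv2.findContours(m,0,cv2.CHAIN_APPROX_NONE)[0],key=cv2.contourArea).reshape(-1,2)
print('was (447.8,-249.3) 10.73deg:',cv2.minAreaRect(onz(f,c,71)[:,:2].astype(np.float32)))
P=cloud(f);print(np.percentile(P[m>0][:,2],[5,50,95]),r.sense()['clock']); save(f,'w3.png')
E
python3 chk.py 54
```

```text
clock: 20.48
eef_pos: [452.4, -250.0, 40.9]
tcp_rot: [3.142, 0.0, 0.182]
contact_force: [-0.4, 0.5, 0.2]
opening: 0.999
grasp_force: 0.0
clock: 21.35
eef_pos: [451.9, -249.7, 200.4]
tcp_rot: [-3.141, 0.0, 0.182]
contact_force: [0.4, 0.1, -0.4]
opening: 0.998
grasp_force: 0.0
was (447.8,-249.3) 10.73deg: ((448.6983642578125, -250.83956909179688), (95.5259017944336, 16.794401168823242), 10.689886093139648)
[70.70720817 72.07627585 73.26556337] 21.4
disc ((601.034912109375, 198.5201416015625), 24.2231388092041) [600.79889394 199.52578589  54.        ]
disc depth z & slope [-5.5000e-02 -3.8000e-02  5.4127e+01]
rail ((578.3975219726562, 160.73974609375), (10.020886421203613, 35.17298889160156), 89.3755874633789)
rail ((568.1263427734375, 228.87286376953125), (30.58185577392578, 10.948328018188477), 13.51996898651123)
```

View pics/w3.png

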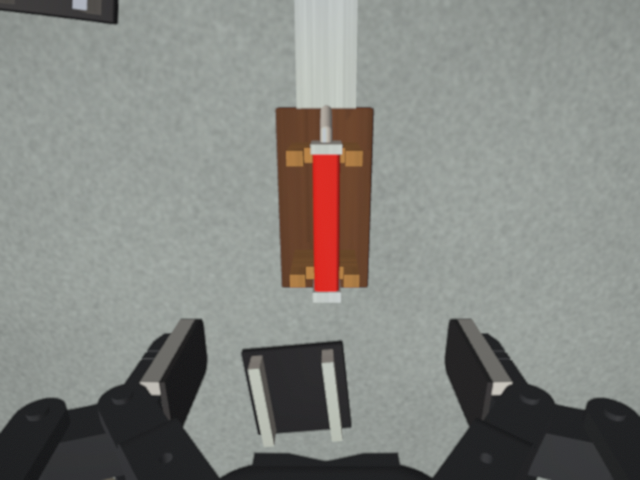

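The spatula lies in both slots, its handle from (326,145) to (326,300), within about 2 mm of where it lay. The disc is centred at z 54. I'll hand the job in.

```bash
python3 -c "
from rig import r; print(r.sign_off())"
```

```text
the job is handed in; nothing more can be done
None
```

The disc lies flat on the cradle's green rails, within about 1 mm of centre by the top camera, and the spatula is back in both slots of its rest; I handed the job in at about 21 s, and no verdict was returned.

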